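Water-clarity tester: fit the screen, hold the check cell in the beam

TASK

Get the water-clarity tester ready and show me the check cell in it: lower the loose viewing screen, foot plate down, over the two upright pins of the tester until the plate rests flush on the bed, and let go of it. Then pick up the sealed oblong check cell by its two frosted faces only, never touching its clear faces or its stopper, and hold it upright and still in the air between lamp and screen, with its clear faces square to the lamp's beam and the whole beam passing through them. Finish while still holding the cell there; drop nothing and leave the other things on the table where they are.

Things in the scene. Friction and masses are not known exactly. Their poses are not given: they have to be found in the camera images.
- bench_seat (a point): Point on the flat top of the tester's bed, midway between two upright steel pins 38 mm either side along x. Pins: 8 mm thick, straight for 10 mm, tapering to 3 mm at their tops 18 mm above the bed. x across the bed, +y along it towards the lamp, z up. Seated: the screen's foot plate lies flat here, pins through its holes, its x along this x (either way round).
- bench_beam (a point): Point on the axis of the tester's level light beam, 50 mm above the bed's top, midway in the 134 mm gap between lens and seated screen (73 mm along +y from bench_seat, same axes). The beam runs along y from the lens and is 14 mm thick, too faint to see by day.
- screen_center (a point): Centre of the loose viewing screen (0.2 kg, 100 mm tall, stands on the mat), 50 mm above its underside. Aluminium foot plate 100 (x) x 60 (y) x 8 mm with a 10 mm hole 38 mm either side along x. Upright grey frame 56 mm wide (x), 12 mm thick (y), with a white pane; grasp its thickness at the 28 mm high top rail, 36 mm above this point. z up; same after half a turn.
- cell_center (a point): Centre, 35 mm above the underside, of the sealed check cell (0.07 kg): an oblong glass cell 32 (x) x 22 (y) x 70 mm tall, standing on the mat. Frosted ribbed faces at +x and -x, 22 mm wide, up to 58 mm high: grip there. Clear faces at +y and -y, window 24 mm wide, 40 mm high, its centre 5 mm below this point. Grey stopper, 12 mm high, on top. Same after half a turn.
- bench: The water-clarity tester, fixed on the mat: grey bed 110 (x) x 300 (y) mm, its top 20 mm above the mat (the mat is 3 mm thick). Lamp at its +y end, switched on: aluminium house 70 mm wide, 84 mm long, fins up to 92 mm above the bed, and a black lens barrel 32 mm thick that ends 67 mm from bench_beam; pins at its -y end. Origin on the mat under the middle of the bed.
- weeder: Bystander: steel weeder with wooden handle, lying along its y, 290 mm long, 22 mm high. Origin under it, near the ferrule.
- vial: Bystander: round stoppered vial, 29 mm wide, 70 mm tall, standing. Origin under its centre.
- clay_pot: Bystander: small clay pot, 70 mm wide, 60 mm tall. Origin under its centre.
Not all that is in view belongs to the job. Of the things that look like the part that bears screen_center, take the one that is farthest to the robot's left at the start.

How it is judged:
On the way, in this order (a step that is already met when the one before it is completed fails the run):
1. the screen's foot plate rests flush on the bed over both pins, and is let go (horizontal distance between screen_center and bench_seat below 0.004 m and z of screen_center in the frame of bench_seat between 0.048 and 0.052 m and angle between the z axis of screen_center and the z axis of bench_seat, either way round below 0.035 rad and angle between the y axis of screen_center and the y axis of bench_seat, either way round below 0.07 rad and contact force between the fingers and screen below 0.1 N), for 0.3 s.
2. the cell is gripped by both frosted faces and lifted 20 mm off the mat (contact force between the fingers and cell_c0 above 0.5 N and contact force between the fingers and cell_c1 above 0.5 N and height (world z) of cell_center above 0.058 m), for 0.2 s.
At the end, for the whole second after the job is handed in: Screen released on the bed over both pins, flush within 2 mm; cell still and held by both frosted faces in the gap, touching neither tester nor screen, its window centre within 5 mm sideways and 12 mm in height of the beam axis, upright and square to the beam within 0.15 rad (all of step 1 and contact force between the fingers and cell_c0 above 0.5 N and contact force between the fingers and cell_c1 above 0.5 N and x of cell_center in the frame of bench_beam between -0.005 and 0.005 m and z of cell_center in the frame of bench_beam between -0.007 and 0.017 m and y of cell_center in the frame of bench_beam between -0.045 and 0.045 m and angle between the y axis of cell_center and the y axis of bench_beam, either way round below 0.15 rad and angle between cell_center's own z axis and vertical below 0.15 rad and contact force between cell and bench below 0.05 N and contact force between cell and screen below 0.05 N and linear speed of each of cell, screen below 0.02 m/s and angular speed of cell below 0.2 rad/s); the arm keeps its last pose, push and grip.
It fails at once if a finger touches a clear face or the stopper of the cell (contact force between the fingers and cell_c2 above 0.5 N or contact force between the fingers and cell_c3 above 0.5 N or contact force between the fingers and cell_c4 above 0.5 N or contact force between the fingers and cell_c5 above 0.5 N or contact force between the fingers and cell_c6 above 0.5 N).
It fails at once if the screen is dropped (it falls free, faster than 0.4 m/s: some 8 mm) (contact force between the fingers and screen below 0.05 N and linear speed of screen above 0.4 m/s).
It fails at once if the cell is dropped (it falls free, faster than 0.4 m/s) (contact force between the fingers and cell below 0.05 N and linear speed of cell above 0.4 m/s).
It fails at once if another thing on the table is moved by more than 30 mm or tipped over (distance of any of watering_can, blue_pot, seed_tray, weeder, vial, clay_pot, trowel from where it was at the start of the episode above 0.03 m or angle between any of watering_can, blue_pot, seed_tray, weeder, vial, clay_pot, trowel's own z axis and vertical above 0.5 rad).
It also fails if it takes over 72 s, if anything falls off the work surface, if the arm or the gripper's body presses on something with over 40 N, if the wrist force passes 120 N, or if a joint passes its speed limit or range.

ROBOT

A 6-joint arm with a two-finger parallel gripper is mounted at the origin on the work surface. World frame = base frame: x ahead of the robot, y to its left, z up, the work surface at z = 0. Lengths are in m, angles in rad, forces in N, time in s.
With the tool pointing down it reaches from about 0.375 to 0.9 m from the base axis. Payload 3.1 kg.
Tool frame: the origin (TCP) lies at the very end of the fingers, on their centre line; the grasp point (between the pads) lies 19 mm behind it (manip.tcp_to_grasp is the distance from the TCP to the grasp point, in m); z points along the fingers, y is the line along which they close (so a half turn about z gives the same grasp; the last joint's range is limited). The gripper opens to 85 mm and grips with 20 to 120 N. Pads are 22 mm wide; open, the fingers measure 114 mm over their backs; the gripper's body (76 mm by 85 mm) begins 54 mm behind the grasp point. The pads swing forward as they close: fully open they stand 13 mm farther back than shut.
Start: joints at [1.012, 0.527, 1.433, -0, 1.181, -0.178], TCP at [0.232, 0.58, 0.231] pointing down, gripper open.
Joint ranges: [-3.08, 3.08], [-0.75, 2.2], [0.22, 2.44], [-1.43, 4.57], [0, 2.65], [-2.85, 2.85]. Speed limits (rad/s): [2.79, 2.79, 3.14, 3.14, 3.14, 3.14].

INTERFACE

Orientations are given as a unit quaternion [x, y, z, w].
In Python, from station import manip gives the robot as it stands. The module is installed in compiled form; this text tells all that it offers.
- The arm moves only by the tool step_arm, never from a script. Its argument "commands" is one flat list of numbers, 6 for each row, row after row: the shift along the tool's x, y, z in m, then the turn, a rotation vector about the tool's x, y, z in degrees. A call has exactly 10 rows; each row is the pose to reach, as a shift and turn from the pose commanded when the call began, along the tool's axes at that moment; what a row does not reach only later rows make up. A row lasts 1/10 s, in which the tool goes at most 50 mm and 8.59 degrees, less where a joint would pass 70% of its speed; a pose out of reach is approached as far as the arm can. A call with a gripper value outside its range is refused whole. "jaw" is the opening in per cent of the stroke, from 0 (shut) to 100 (fully open), set as the call begins (left out, the last holds). The fingers move at their own pace and stop on an object; "grip_force" is the grip in N (left out, the last holds). Time passes only in rows, so rows that repeat a pose let the fingers close, or fill a call up. It gives the time, the measured TCP pose, the force, the opening and the grip force at its end, in the units of the state.
- manip.sense(): the state, without advancing time (a new reading comes with each control period).
- manip.snapshot(name): name is "side" or "top" or "wrist"; returns a dict with "pixels" (400x640x3 uint8, blue, green, red), "fx", "fy", "cx", "cy" (pixels), "R" (3x3) and "t" (3): a world point X has camera coordinates R X + t; the wrist camera has in their place "mount" (4x4, takes a point from camera to tool coordinates, whose origin is the TCP and whose axes are the flange's). Camera axes: x right, y down, z forward; pixel columns grow to the right and rows downward; lengths in m; the calibration is good to about 2 mm. A picture is of the moment at which its call begins: read the wrist's pose just before it. There is no depth.
- manip.sign_off(): hands the job in; it is judged then, once.
The state is a dict: "t": time; "q": joint angles; "qd": joint speeds; "tau": joint torques, N m; "tcp_pos": TCP position; "tool_rot": TCP orientation; "force": force on the tool from outside, world axes, zero at the start; "ft_torque": the same for the moment, N m; "finger_gap": opening from 0.0 (shut) to 1.0 (fully open); "gripper_force": force on a finger pad.
Only numpy, scipy, OpenCV 4.12 (cv2) and the standard library are available. Lean on these libraries where they do the work, as an engineer would, in place of code of your own. Each camera call takes 0.05 s, during which the arm holds its last target. There are 200 camera calls.

## Working session

There is one attempt and no reset: what is moved stays moved. The work goes in short steps, Python scripts to look and compute and a tool call to move; the robot and the scene stay as the last step left them, time stands still between calls to the robot, and variables do not carry over. Pictures are saved under pics/ and viewed, at most 14 in all, crops included, and the job is handed in when it is done.

Besides the shell and the picture viewer there is one more tool, called by a JSON object that holds its "api" and its "payload", one argument or row to a line. step_arm: Moves the arm, as the interface text tells. Its arguments: {"type":"object","properties":{"commands":{"type":"array","items":{"type":"number"}},"jaw":{"type":"number"},"grip_force":{"type":"number"}},"required":["commands"]}

```bash
mkdir -p pics; cat > h.py <<'E'
import numpy as np, cv2
from scipy.spatial.transform import Rotation as Ro
from station import manip
def cam(name):
    s=manip.sense(); d=manip.snapshot(name)
    if 'mount' in d:
        T=np.eye(4);T[:3,:3]=Ro.from_quat(s['tool_rot']).as_matrix();T[:3,3]=s['tcp_pos']
        W=np.linalg.inv(T@np.array(d['mount'])); d['R']=W[:3,:3]; d['t']=W[:3,3]
    d['R']=np.array(d['R']);d['t']=np.array(d['t']); return d
def save(d,f):
    cv2.imwrite('pics/'+f+'.png',d['pixels'])
    np.savez('pics/'+f+'.npz',**{k:d[k] for k in('R','t','fx','fy','cx','cy')})
def load(f): return np.load('pics/'+f+'.npz')
def onz(d,u,v,z):
    r=d['R'].T@np.array([(u-d['cx'])/d['fx'],(v-d['cy'])/d['fy'],1]); c=-d['R'].T@d['t']
    return c+r*(z-c[2])/r[2]
def proj(d,X):
    p=d['R']@np.array(X)+d['t']; return np.array([d['fx']*p[0]/p[2]+d['cx'],d['fy']*p[1]/p[2]+d['cy']])
E
python3 - <<'E'
from h import *
for n in('top','side','wrist'):
    d=cam(n); save(d,n+'0'); print(n,-d['R'].T@d['t'],d['fx'])
print(manip.sense())
E
```

```text
top [0.36435591 0.00609307 1.36833197] 507.0375522895319
side [ 0.07707946 -0.52463195  0.71497347] 383.86680006570884
wrist [0.16254914 0.60811218 0.37300055] 341.4111907046377
{'t': 0.15, 'q': array([ 1.01150950e+00,  5.28270209e-01,  1.43357474e+00, -4.87904032e-06,
        1.18141582e+00, -1.78491167e-01]), 'qd': array([ 0.00133958, -0.00175534, -0.00489128, -0.0014112 , -0.00091495,
        0.0003671 ]), 'tau': array([ 2.16216104e-04, -4.42742550e+01, -1.78276491e+01, -2.72152756e-04,
        5.62812013e-03, -2.95859695e-05]), 'tcp_pos': array([0.23196748, 0.57978262, 0.2305582 ]), 'tool_rot': array([ 1.89248575e-01,  9.81928858e-01, -7.78763705e-04, -2.98639958e-04]), 'force': array([0.60566664, 0.19059242, 1.04500729]), 'ft_torque': array([-0.06966519, -0.03489357, -0.02265188]), 'gripper_force': 0.0, 'finger_gap': 0.9997334422829569}
```

View pics/top0.png

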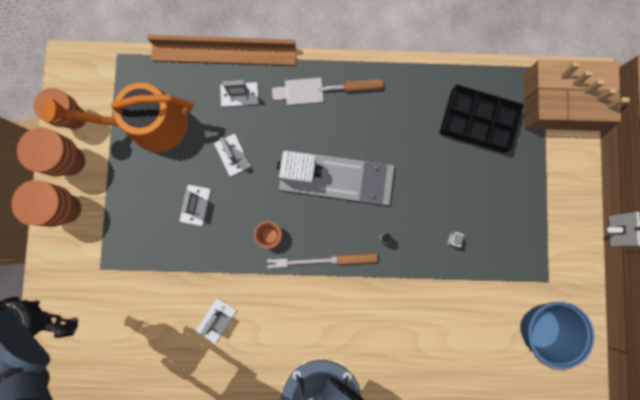

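View pics/side0.png

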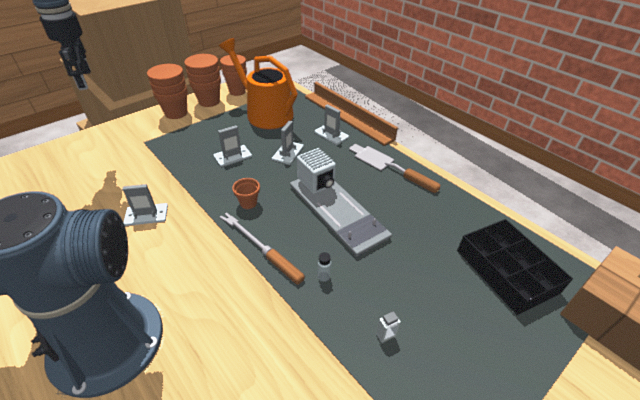

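The top view looks down with +x up and +y left. Four screens have foot plates near (238,93), (232,155), (196,205) and (217,320). The leftmost stands on the mat at (196,205). The bench spans (278..394, 152..205) with its lamp at the left and pins at the right. The cell is at about (456,240), and the vial at (387,240).

```bash
python3 - <<'E'
from h import *
im=cv2.imread('pics/top0.png')
a=cv2.resize(im[170:235,165:235],None,fx=5.6,fy=5.6,interpolation=cv2.INTER_CUBIC)
b=cv2.resize(im[145:215,270:400],None,fx=6,fy=6,interpolation=cv2.INTER_CUBIC)[:, -400:]
c=cv2.resize(im[215:265,430:480],None,fx=4,fy=4,interpolation=cv2.INTER_CUBIC)
o=np.zeros((600,800,3),np.uint8)
o[:364,:392]=a; o[:420,400:800]=b; o[370:570,:200]=c
cv2.imwrite('pics/crop.png',o)
d=load('top0')
for n,u,v,z in[('s1',196,205,.007),('s2',217,320,.007),('s3',232,155,.007),('cell',456,240,.07),('cellbase',458,244,.003),('lampA',278,195,.023),('lampB',283,152,.023),('pinA',394,163,.023),('pinB',390,205,.023)]: print(n,onz(d,u,v,z))
E
```

```text
s1 [0.49862384 0.35217165 0.007     ]
s2 [0.19688092 0.27981623 0.007     ]
s3 [0.63830171 0.26217348 0.007     ]
cell [ 0.4214675  -0.33295293  0.07      ]
cellbase [ 0.41382241 -0.35583164  0.003     ]
lampA [0.53015587 0.13120615 0.023     ]
lampB [0.64738687 0.12228043 0.023     ]
pinA [ 0.62612066 -0.17786193  0.023     ]
pinB [ 0.51189866 -0.16863645  0.023     ]
```

View pics/crop.png

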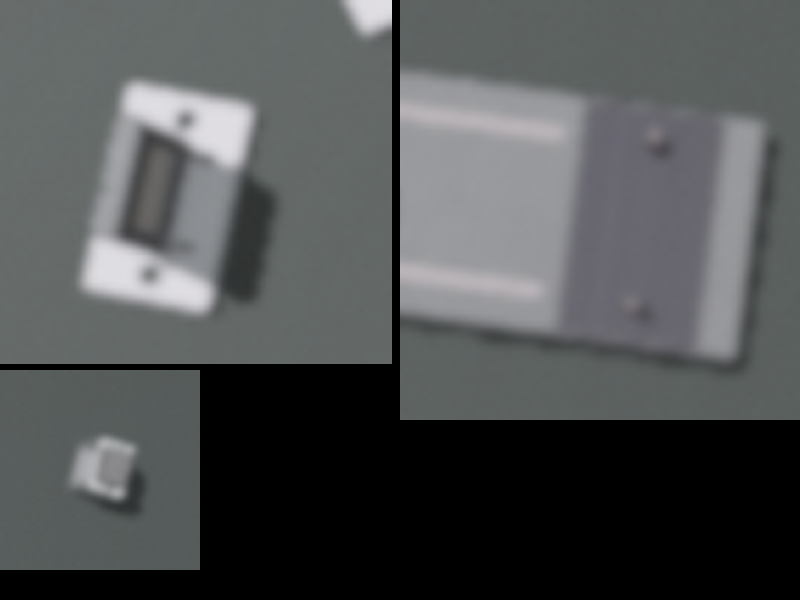

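The crop shows the screen's two holes at (185,119) and (150,274), and the bench's pins at (656,140) and (633,306). The cell's stopper is at about (113,467), its body leaning left.

```bash
python3 - <<'E'
from h import *
d=load('top0')
f=lambda x,y,s,ox,oy:((x+.5)/s-.5+ox,(y+.5)/s-.5+oy)
def pr(n,A,B,z):
    a=onz(d,*A,z);b=onz(d,*B,z);m=(a+b)/2;v=a-b;print(n,m,np.linalg.norm(v),np.degrees(np.arctan2(v[1],v[0])));return m,np.degrees(np.arctan2(v[1],v[0]))
pr('screen',f(185,119,5.6,165,170),f(150,274,5.6,165,170),.011)
m,a=pr('seat',f(636,140,6,270,145),f(613,306,6,270,145),.036)
y=np.radians(a+90); print('beam',m[:2]+.073*np.array([np.cos(y),np.sin(y)]))
print('cell',onz(d,*f(113,467-370,4,430,215),.073))
s=manip.sense();R=Ro.from_quat(s['tool_rot']).as_matrix();print(R.round(3)); print(manip.tcp_to_grasp)
E
```

```text
screen [0.49909979 0.3552008  0.011     ] 0.07615312409152208 -9.397769124375483
seat [ 0.57150091 -0.12264276  0.036     ] 0.07517558742583137 -6.797786881519956
beam [ 0.5801416  -0.05015595]
cell [ 0.42434035 -0.33697504  0.073     ]
[[-0.928  0.372 -0.001]
 [ 0.372  0.928 -0.001]
 [ 0.    -0.002 -1.   ]]
0.0187
```

```bash
cat >> h.py <<'E'
def delta(p,yaw):
    "tool-frame shift (mm) and rotvec (deg) to p, tool down, tool y at yaw deg (mod 180, nearest)"
    s=manip.sense();R=Ro.from_quat(s['tool_rot']);c=R.as_matrix()
    cur=np.degrees(np.arctan2(c[1,1],c[0,1])); yaw=cur+(yaw-cur+90)%180-90
    y=np.array([np.cos(np.radians(yaw)),np.sin(np.radians(yaw)),0]);z=np.array([0,0,-1.]);G=np.c_[np.cross(y,z),y,z]
    print('shift mm',(1000*(c.T@(np.array(p)-s['tcp_pos']))).round(1),'rot',(R.inv()*Ro.from_matrix(G)).as_rotvec(degrees=True).round(1),'q6',s['q'][5].round(2),'t',s['t'])
E
python3 -c "
from h import *
delta([.499,.355,.2],80.6)"
```

```text
shift mm [-331.5 -109.4   30.6] rot [ -0.1  -0.  -12.4] q6 -0.18 t 0.15
```

{"api": "step_arm", "payload": {
  "commands": [-0.02, -0.006, 0.002, 0, 0, -1, -0.06, -0.02, 0.006, 0, 0, -3, -0.105, -0.035, 0.01, 0, 0, -5, -0.15, -0.05, 0.014, 0, 0, -7, -0.195, -0.065, 0.018, 0, 0, -9, -0.24, -0.08, 0.022, 0, 0, -11, -0.285, -0.094, 0.026, 0, 0, -12, -0.315, -0.104, 0.029, 0, 0, -12.4, -0.3315, -0.1094, 0.0306, 0, 0, -12.4, -0.3315, -0.1094, 0.0306, 0, 0, -12.4]
}}

```text
t: 1.15
tcp_pos: [0.5007, 0.3541, 0.2002]
tool_rot: [0.084, 0.996, -0.0, -0.0]
force: [-0.8, 0.6, -0.3]
finger_gap: 0.999
gripper_force: 0.0
```

```bash
python3 - <<'E'
from h import *
d=cam('wrist');save(d,'w1');s=manip.sense();print(s['tcp_pos'])
for q in([.499,.355,.103],[.499,.355,.011]):print(proj(d,q))
E
```

```text
[0.49912916 0.35522886 0.20029596]
[317.7956761  200.51180704]
[317.68687135 173.4693036 ]
```

View pics/w1.png

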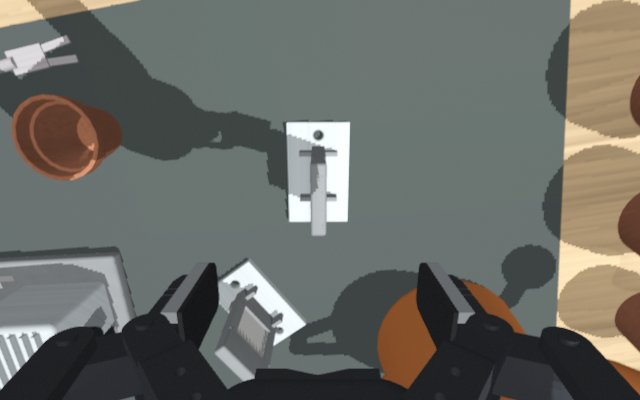

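Wrist view: the foot plate spans (287..350, 122..221) and the rail top (312..326, ~160..235). Both are centred at u≈318.5 and square to the tool, so I can descend.

```bash
python3 - <<'E'
from h import *
d=load('w1')
print(onz(d,318.6,171.5,.011), onz(d,319,171.5,.011), onz(d,319,235,.103)-[0.028*np.cos(np.radians(9.4)),-.028*np.sin(np.radians(9.4)),0])
a=onz(d,287,122,.011);b=onz(d,288,221,.011);print(np.degrees(np.arctan2(*(b-a)[1::-1])),np.linalg.norm(a-b))
delta([.499,.3548,.072],80.6)
E
```

```text
[0.49718847 0.35622103 0.011     ] [0.49725422 0.35661148 0.011     ] [0.49847127 0.35594708 0.103     ]
-10.46977785515869 0.10003105682986276
shift mm [-1.000e-01 -4.000e-01  1.283e+02] rot [-0.  -0.1 -0.1] q6 -0.97 t 1.2
```

{"api": "step_arm", "payload": {
  "commands": [0, 0, 0.01, 0, 0, 0, 0.001, 0.001, 0.035, 0, 0, 0, 0.001, 0.001, 0.06, 0, 0, 0, 0.001, 0.001, 0.085, 0, 0, 0, 0.001, 0.001, 0.105, 0, 0, 0, 0.001, 0.001, 0.118, 0, 0, 0, 0.001, 0.001, 0.125, 0, 0, 0, 0.001, 0.001, 0.128, 0, 0, 0, 0.001, 0.001, 0.128, 0, 0, 0, 0.001, 0.001, 0.128, 0, 0, 0]
}}

```text
t: 2.2
tcp_pos: [0.4991, 0.357, 0.0736]
tool_rot: [0.082, 0.997, 0.0, 0.001]
force: [0.3, -0.2, -0.6]
finger_gap: 0.998
gripper_force: 0.0
```

{"api": "step_arm", "payload": {
  "commands": [0, 0, 0, 0, 0, 0, 0, 0, 0, 0, 0, 0, 0, 0, 0, 0, 0, 0, 0, 0, 0, 0, 0, 0, 0, 0, 0, 0, 0, 0, 0, 0, 0, 0, 0, 0, 0, 0, 0, 0, 0, 0, 0, 0, 0, 0, 0, 0, 0, 0, 0, 0, 0, 0, 0, 0, 0, 0, 0, 0],
  "jaw": 0,
  "grip_force": 40
}}

```text
t: 3.2
tcp_pos: [0.4984, 0.3565, 0.0725]
tool_rot: [0.082, 0.997, -0.0, -0.0]
force: [0.7, 0.6, -1.8]
finger_gap: 0.129
gripper_force: 42.4
```

{"api": "step_arm", "payload": {
  "commands": [0, 0, -0.003, 0, 0, 0, 0, 0, -0.01, 0, 0, 0, 0, 0, -0.03, 0, 0, 0, 0, 0, -0.06, 0, 0, 0, 0, 0, -0.09, 0, 0, 0, 0, 0, -0.12, 0, 0, 0, 0, 0, -0.145, 0, 0, 0, 0, 0, -0.16, 0, 0, 0, 0, 0, -0.168, 0, 0, 0, 0, 0, -0.17, 0, 0, 0]
}}

```text
t: 4.2
tcp_pos: [0.4987, 0.3568, 0.244]
tool_rot: [0.082, 0.997, 0.001, 0.001]
force: [-0.3, -0.3, -2.0]
finger_gap: 0.131
gripper_force: 42.4
```

```bash
python3 -c "
from h import *
delta([.498,.356,.2425],80.6)
delta([.5715,-.1226,.2425],83.2)"
```

```text
shift mm [ 0.6 -0.9  1.5] rot [ 0.1  0.1 -0. ] q6 -0.97 t 4.2
shift mm [-150.2 -461.1    1.2] rot [ 0.1  0.1 -2.6] q6 -0.97 t 4.2
```

{"api": "step_arm", "payload": {
  "commands": [-0.002, -0.006, 0, 0, 0, 0, -0.007, -0.02, 0, 0, 0, 0, -0.014, -0.042, 0, 0, 0, 0, -0.024, -0.072, 0, 0, 0, -0.5, -0.034, -0.103, 0, 0, 0, -0.5, -0.044, -0.134, 0, 0, 0, -1, -0.054, -0.165, 0, 0, 0, -1, -0.064, -0.196, 0, 0, 0, -1, -0.074, -0.227, 0, 0, 0, -1.3, -0.084, -0.258, 0, 0, 0, -1.3]
}}

```text
t: 5.2
tcp_pos: [0.5383, 0.0858, 0.2416]
tool_rot: [0.071, 0.997, -0.0, -0.001]
force: [0.8, 0.1, -2.1]
finger_gap: 0.131
gripper_force: 42.3
```

{"api": "step_arm", "payload": {
  "commands": [-0.01, -0.031, 0, 0, 0, 0, -0.02, -0.062, 0, 0, 0, 0, -0.03, -0.093, 0, 0, 0, 0, -0.04, -0.123, 0, 0, 0, -0.5, -0.05, -0.153, 0, 0, 0, -1, -0.056, -0.174, 0, 0, 0, -1, -0.06, -0.188, 0, 0, 0, -1.3, -0.062, -0.195, 0, 0, 0, -1.3, -0.0625, -0.198, 0, 0, 0, -1.3, -0.0625, -0.198, 0, 0, 0, -1.3]
}}

```text
t: 6.2
tcp_pos: [0.5727, -0.1161, 0.2424]
tool_rot: [0.059, 0.998, 0.0, -0.0]
force: [0.3, -0.8, -2.2]
finger_gap: 0.132
gripper_force: 42.4
```

```bash
python3 - <<'E'
from h import *
d=cam('wrist');save(d,'w2');delta([.5715,-.1226,.2425],83.2)
t=np.array([.5715,-.1226,.023]);x=np.array([np.cos(np.radians(-6.8)),np.sin(np.radians(-6.8)),0])
print(manip.sense()['tcp_pos'],proj(d,t+.038*x+[0,0,.018]),proj(d,t-.038*x+[0,0,.018]))
E
```

```text
shift mm [ 0.4 -7.   0. ] rot [ 0. -0.  0.] q6 -1.84 t 6.25
[ 0.57268061 -0.1156636   0.24253901] [310.70386028 207.54895533] [310.31639382 134.88988894]
```

View pics/w2.png

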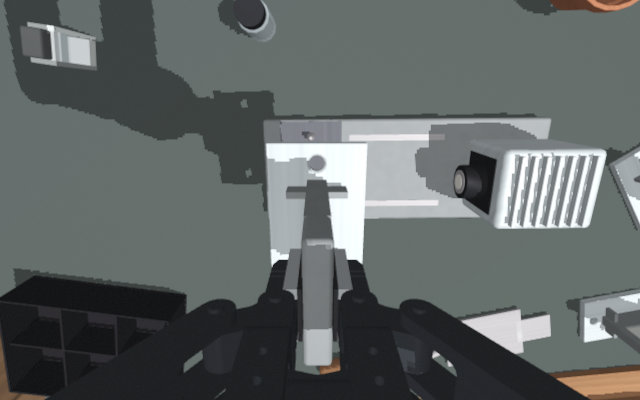

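The wrist view shows the held plate with its near edge from (266,143) to (367,143) and its hole at (317,162). The near pin is at about (309,135), as predicted. I'll enlarge it.

```bash
python3 - <<'E'
from h import *
im=cv2.imread('pics/w2.png')
cv2.imwrite('pics/crop2.png',cv2.resize(im[112:192,250:380],None,fx=6,fy=6,interpolation=cv2.INTER_CUBIC))
E
```

```text
(no output)
```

View pics/crop2.png

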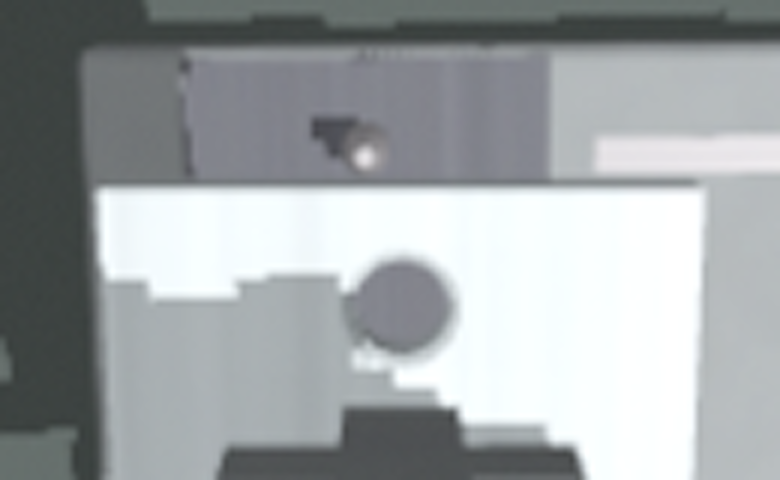

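The crop shows the hole centre at (402,306), the pin tip at (365,155), and the plate's near corners at (97,187) and (703,185).

```bash
python3 - <<'E'
from h import *
d=load('w2');f=lambda x,y:((x+.5)/6-.5+250,(y+.5)/6-.5+112)
tcp=np.array([0.57268,-0.11566,0.24254]);
from math import *
yw=radians(83.2);Y=np.array([cos(yw),sin(yw),0]);X=np.cross(Y,[0,0,-1.])
rel=lambda p:((p-tcp)@X*1000,(p-tcp)@Y*1000)
h=onz(d,*f(402,306),.181);a=onz(d,*f(97,187),.181);b=onz(d,*f(703,185),.181);p=onz(d,*f(365,155),.040)
pb=onz(d,*f(366,146),.025)
print('hole',rel(h),'cornmid',rel((a+b)/2),'width',np.linalg.norm(a-b),'ang',np.degrees(np.arctan2(rel(b)[0]-rel(a)[0],rel(b)[1]-rel(a)[1])))
print('pin',rel(p),p,'base',pb)
# bed near edge angle: long edge toward lamp
a,b=onz(d,266,119.5,.023),onz(d,549,118.5,.023);print(np.degrees(np.arctan2(*(b-a)[1::-1])))
E
```

```text
hole (np.float64(36.6663172955146), np.float64(-0.6156131387167036)) cornmid (np.float64(48.66528829466201), np.float64(-0.8159544284959056)) width 0.05996088631606259 ang 0.21618236355917264
pin (np.float64(35.75233741546896), np.float64(-6.963571072664984)) [ 0.53635465 -0.11834137  0.04      ] base [ 0.53649227 -0.11846428  0.025     ]
83.42719772939738
```

{"api": "step_arm", "payload": {
  "commands": [0, -0.003, 0.005, 0, 0, 0, -0.001, -0.006, 0.02, 0, 0, 0, -0.001, -0.0063, 0.04, 0, 0, 0, -0.001, -0.0063, 0.062, 0, 0, 0, -0.001, -0.0063, 0.084, 0, 0, 0, -0.001, -0.0063, 0.102, 0, 0, 0, -0.001, -0.0063, 0.113, 0, 0, 0, -0.001, -0.0063, 0.118, 0, 0, 0, -0.001, -0.0063, 0.12, 0, 0, 0, -0.001, -0.0063, 0.12, 0, 0, 0]
}}

```text
t: 7.25
tcp_pos: [0.5737, -0.1229, 0.1231]
tool_rot: [0.059, 0.998, -0.0, 0.0]
force: [-0.3, 0.0, -1.8]
finger_gap: 0.135
gripper_force: 42.3
```

{"api": "step_arm", "payload": {
  "commands": [0, 0, 0, 0, 0, 0, 0, 0, 0, 0, 0, 0, 0, 0, 0, 0, 0, 0, 0, 0, 0, 0, 0, 0, 0, 0, 0, 0, 0, 0, 0, 0, 0, 0, 0, 0, 0, 0, 0, 0, 0, 0, 0, 0, 0, 0, 0, 0, 0, 0, 0, 0, 0, 0, 0, 0, 0, 0, 0, 0]
}}

```text
t: 8.25
tcp_pos: [0.5733, -0.1229, 0.1227]
tool_rot: [0.059, 0.998, -0.0, -0.0]
force: [0.8, -0.1, -2.4]
finger_gap: 0.13
gripper_force: 42.3
```

```bash
python3 - <<'E'
from h import *
d=cam('wrist');save(d,'w3');s=manip.sense();print(s['tcp_pos'])
im=d['pixels'];c=cv2.resize(im[120:200,250:380],None,fx=6,fy=6,interpolation=cv2.INTER_CUBIC)
e=cam('side');save(e,'s3');u,v=proj(e,[.573,-.123,.05]).astype(int);print(u,v)
cv2.imwrite('pics/crop3.png',c)
E
```

```text
[ 0.57329713 -0.12288083  0.12267158]
362 222
```

View pics/crop3.png

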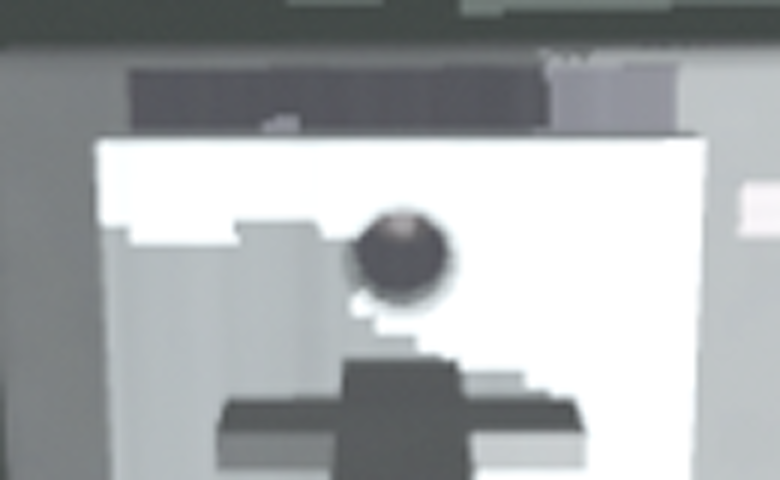

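Seen through the hole (centre (402,257)), the pin tip is at about (402,224): laterally aligned. Now the offset along x.

```bash
python3 - <<'E'
from h import *
from math import *
d=load('w3');f=lambda x,y:((x+.5)/6-.5+250,(y+.5)/6-.5+120)
yw=radians(83.2);Y=np.array([cos(yw),sin(yw),0]);X=np.cross(Y,[0,0,-1.])
h=onz(d,*f(402,257),.0612)
for v in (220,226,232):
  p=onz(d,*f(402,v),.041)-h; print(v,p@X*1000,p@Y*1000)
e=onz(d,*f(400,137),.0612)-h;print(e@X*1000)
E
```

```text
220 0.33393738093079883 -0.03755020042697228
226 -0.33034689508256965 -0.03759870885243028
232 -0.9957903964834156 -0.03764730192869434
11.99904206001113
```

{"api": "step_arm", "payload": {
  "commands": [0, 0, 0.003, 0, 0, 0, 0, 0, 0.007, 0, 0, 0, 0, 0, 0.01, 0, 0, 0, 0, 0, 0.013, 0, 0, 0, 0, 0, 0.016, 0, 0, 0, 0, 0, 0.019, 0, 0, 0, 0, 0, 0.022, 0, 0, 0, 0, 0, 0.025, 0, 0, 0, 0, 0, 0.027, 0, 0, 0, 0, 0, 0.028, 0, 0, 0]
}}

```text
t: 9.35
tcp_pos: [0.5732, -0.1228, 0.0945]
tool_rot: [0.059, 0.998, 0.0, -0.0]
force: [0.5, 0.3, -1.5]
finger_gap: 0.134
gripper_force: 42.3
```

{"api": "step_arm", "payload": {
  "commands": [0, 0, 0.0005, 0, 0, 0, 0, 0, 0.001, 0, 0, 0, 0, 0, 0.0015, 0, 0, 0, 0, 0, 0.002, 0, 0, 0, 0, 0, 0.002, 0, 0, 0, 0, 0, 0.002, 0, 0, 0, 0, 0, 0.002, 0, 0, 0, 0, 0, 0.002, 0, 0, 0, 0, 0, 0.002, 0, 0, 0, 0, 0, 0.002, 0, 0, 0]
}}

```text
t: 10.35
tcp_pos: [0.5733, -0.1229, 0.0927]
tool_rot: [0.059, 0.998, -0.0, 0.0]
force: [0.2, 0.3, -1.8]
finger_gap: 0.128
gripper_force: 42.3
```

{"api": "step_arm", "payload": {
  "commands": [0, 0, 0.0003, 0, 0, 0, 0, 0, 0.0006, 0, 0, 0, 0, 0, 0.0009, 0, 0, 0, 0, 0, 0.0012, 0, 0, 0, 0, 0, 0.0015, 0, 0, 0, 0, 0, 0.0015, 0, 0, 0, 0, 0, 0.0015, 0, 0, 0, 0, 0, 0.0015, 0, 0, 0, 0, 0, 0.0015, 0, 0, 0, 0, 0, 0.0015, 0, 0, 0]
}}

```text
t: 11.35
tcp_pos: [0.5734, -0.1231, 0.0924]
tool_rot: [0.059, 0.998, -0.0, 0.0]
force: [-3.2, -0.2, 8.2]
finger_gap: 0.131
gripper_force: 43.8
```

Contact with the bed (force up to 8 N). Now release and view.

{"api": "step_arm", "payload": {
  "commands": [0, 0, -0.0005, 0, 0, 0, 0, 0, -0.0005, 0, 0, 0, 0, 0, -0.0005, 0, 0, 0, 0, 0, -0.0005, 0, 0, 0, 0, 0, -0.0005, 0, 0, 0, 0, 0, -0.0005, 0, 0, 0, 0, 0, -0.0005, 0, 0, 0, 0, 0, -0.0005, 0, 0, 0, 0, 0, -0.0005, 0, 0, 0, 0, 0, -0.0005, 0, 0, 0],
  "jaw": 100
}}

```text
t: 12.35
tcp_pos: [0.5733, -0.1229, 0.0917]
tool_rot: [0.059, 0.998, -0.0, -0.0]
force: [-0.2, -0.3, 0.5]
finger_gap: 1.0
gripper_force: 0.0
```

{"api": "step_arm", "payload": {
  "commands": [0, 0, -0.005, 0, 0, 0, 0, 0, -0.015, 0, 0, 0, 0, 0, -0.03, 0, 0, 0, 0, 0, -0.05, 0, 0, 0, 0, 0, -0.07, 0, 0, 0, 0, 0, -0.09, 0, 0, 0, 0, 0, -0.11, 0, 0, 0, 0, 0, -0.12, 0, 0, 0, 0, 0, -0.125, 0, 0, 0, 0, 0, -0.125, 0, 0, 0]
}}

```text
t: 13.35
tcp_pos: [0.5735, -0.1229, 0.2173]
tool_rot: [0.059, 0.998, -0.0, 0.001]
force: [0.0, -0.3, -0.0]
finger_gap: 1.001
gripper_force: 0.0
```

```bash
python3 - <<'E'
from h import *
d=cam('wrist');save(d,'w4')
e=cam('side');save(e,'s4')
o=np.zeros((560,800,3),np.uint8);o[:400,:400]=d['pixels'][:,120:520]
o[:400,400:]=cv2.resize(e['pixels'][170:270,310:410],None,fx=4,fy=4,interpolation=cv2.INTER_CUBIC)
cv2.imwrite('pics/c4.png',o[:400])
delta([.424,-.337,.2],0)
E
```

```text
shift mm [ 122.2 -230.5   16.1] rot [-0.  -0.1 83.2] q6 -1.85 t 13.45
```

View pics/c4.png

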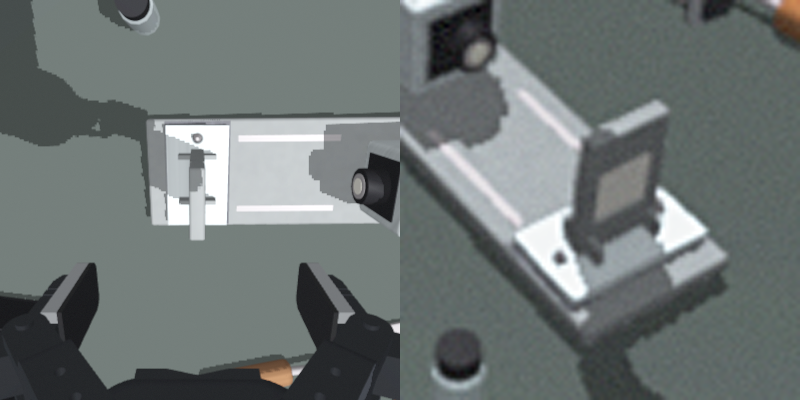

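The plate lies flush on the bed with the pins through its holes and the fingers clear. Next I move above the cell; in the first crop its long axis is at about −11°.

```bash
python3 -c "
from h import *
delta([.424,-.337,.2],-11)"
```

```text
shift mm [ 122.2 -230.5   16.1] rot [  0.1  -0.1 -85.8] q6 -1.85 t 13.45
```

{"api": "step_arm", "payload": {
  "commands": [0.006, -0.011, 0.001, 0, 0, 4, 0.018, -0.035, 0.002, 0, 0, 11, 0.031, -0.059, 0.004, 0, 0, 19, 0.044, -0.083, 0.006, 0, 0, 27, 0.057, -0.108, 0.008, 0, 0, 35, 0.07, -0.133, 0.01, 0, 0, 43, 0.083, -0.157, 0.012, 0, 0, 51, 0.096, -0.181, 0.014, 0, 0, 59, 0.109, -0.206, 0.015, 0, 0, 67, 0.117, -0.221, 0.016, 0, 0, 74]
}}

```text
t: 14.45
tcp_pos: [0.4294, -0.3296, 0.1995]
tool_rot: [0.651, 0.759, -0.0, -0.001]
force: [-0.1, -0.8, -0.5]
finger_gap: 1.003
gripper_force: 0.0
```

```bash
python3 -c "
from h import *
delta([.424,-.337,.2],-11)"
```

```text
shift mm [-6.5 -6.5 -0.5] rot [-0.1 -0.1 19.8] q6 -1.01 t 14.45
```

{"api": "step_arm", "payload": {
  "commands": [-0.002, -0.002, 0, 0, 0, 6, -0.004, -0.004, 0, 0, 0, 12, -0.006, -0.006, 0, 0, 0, 17, -0.0065, -0.0065, 0, 0, 0, 19.8, -0.0065, -0.0065, 0, 0, 0, 19.8, -0.0065, -0.0065, 0, 0, 0, 19.8, -0.0065, -0.0065, 0, 0, 0, 19.8, -0.0065, -0.0065, 0, 0, 0, 19.8, -0.0065, -0.0065, 0, 0, 0, 19.8, -0.0065, -0.0065, 0, 0, 0, 19.8]
}}

```text
t: 15.45
tcp_pos: [0.4256, -0.3358, 0.2008]
tool_rot: [0.769, 0.639, -0.0, 0.0]
force: [-0.2, 0.6, 0.8]
finger_gap: 0.999
gripper_force: 0.0
```

```bash
python3 - <<'E'
from h import *
d=cam('wrist');save(d,'w5');u,v=proj(d,[.424,-.337,.073]);print(u,v,manip.sense()['tcp_pos'])
u0,v0=int(u)-80,max(0,int(v)-60);print(u0,v0)
cv2.imwrite('pics/c5.png',cv2.resize(d['pixels'][v0:v0+120,u0:u0+160],None,fx=5,fy=5,interpolation=cv2.INTER_CUBIC))
E
```

```text
314.7755300205485 194.31171663317124 [ 0.42557614 -0.33583933  0.2007574 ]
234 134
```

View pics/c5.png

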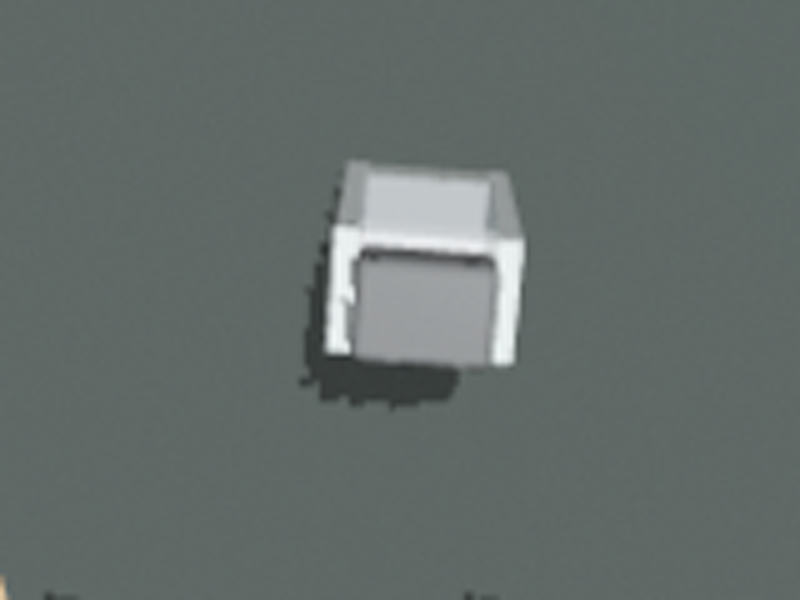

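The crop shows the glass top's corners at (334,226), (524,239), (514,365) and (326,352), with the stopper inside them.

```bash
python3 - <<'E'
from h import *
d=load('w5');f=lambda x,y:((x+.5)/5-.5+234,(y+.5)/5-.5+134)
P=[onz(d,*f(x,y),.061) for x,y in((334,226),(524,239),(514,365),(326,352))]
m=sum(P)/4;a=P[1]-P[0]+P[2]-P[3];b=P[3]-P[0]+P[2]-P[1]
print(m,np.linalg.norm(a)/2,np.linalg.norm(b)/2,np.degrees(np.arctan2(a[1],a[0])),np.degrees(np.arctan2(b[1],b[0])))
yaw=np.degrees(np.arctan2(a[1],a[0])); delta([m[0],m[1],.009],yaw)
E
```

```text
[ 0.42667601 -0.33965719  0.061     ] 0.032542918226896735 0.02252087774762464 -14.638346750391703 -104.42788652820796
shift mm [ -3.5   1.8 191.8] rot [0. 0. 4.] q6 -0.69 t 15.5
```

{"api": "step_arm", "payload": {
  "commands": [-0.002, 0.001, 0.003, 0, 0, 2, -0.0035, 0.0018, 0.015, 0, 0, 4, -0.0035, 0.0018, 0.035, 0, 0, 4, -0.0035, 0.0018, 0.06, 0, 0, 4, -0.0035, 0.0018, 0.085, 0, 0, 4, -0.0035, 0.0018, 0.105, 0, 0, 4, -0.0035, 0.0018, 0.12, 0, 0, 4, -0.0035, 0.0018, 0.13, 0, 0, 4, -0.0035, 0.0018, 0.14, 0, 0, 4, -0.0035, 0.0018, 0.15, 0, 0, 4]
}}

```text
t: 16.5
tcp_pos: [0.427, -0.34, 0.0504]
tool_rot: [0.791, 0.611, 0.0, 0.001]
force: [-0.7, -0.4, 0.5]
finger_gap: 1.003
gripper_force: 0.0
```

{"api": "step_arm", "payload": {
  "commands": [0, 0, 0.01, 0, 0, 0, 0, 0, 0.02, 0, 0, 0, 0, 0, 0.028, 0, 0, 0, 0, 0, 0.034, 0, 0, 0, 0, 0, 0.038, 0, 0, 0, 0, 0, 0.041, 0, 0, 0, 0, 0, 0.042, 0, 0, 0, 0, 0, 0.042, 0, 0, 0, 0, 0, 0.042, 0, 0, 0, 0, 0, 0.042, 0, 0, 0]
}}

```text
t: 17.5
tcp_pos: [0.4268, -0.3398, 0.009]
tool_rot: [0.791, 0.611, 0.0, 0.0]
force: [0.3, 0.3, 0.9]
finger_gap: 1.0
gripper_force: 0.0
```

```bash
python3 - <<'E'
from h import *
delta([.4267,-.3397,.009],-14.6); d=cam('wrist');save(d,'w6')
cv2.imwrite('pics/c6.png',d['pixels'])
E
```

```text
shift mm [ 0.1 -0.1  0. ] rot [ 0.  0. -0.] q6 -0.62 t 17.5
```

View pics/c6.png

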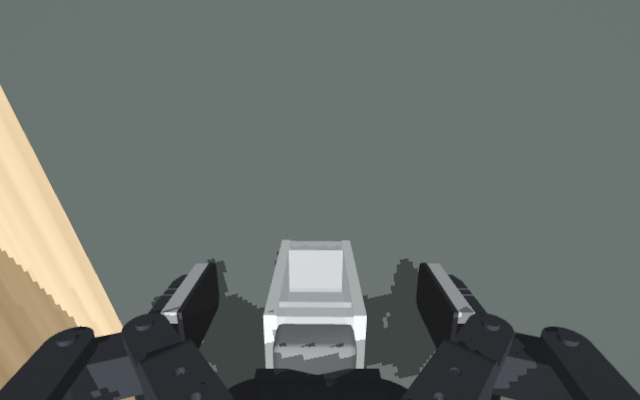

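The cell (264..366, centred at 315) sits squarely between the pads (216 and 419). Closing.

{"api": "step_arm", "payload": {
  "commands": [0, 0, 0, 0, 0, 0, 0, 0, 0, 0, 0, 0, 0, 0, 0, 0, 0, 0, 0, 0, 0, 0, 0, 0, 0, 0, 0, 0, 0, 0, 0, 0, 0, 0, 0, 0, 0, 0, 0, 0, 0, 0, 0, 0, 0, 0, 0, 0, 0, 0, 0, 0, 0, 0, 0, 0, 0, 0, 0, 0],
  "jaw": 0,
  "grip_force": 30
}}

```text
t: 18.55
tcp_pos: [0.4267, -0.3398, 0.0088]
tool_rot: [0.791, 0.611, 0.0, 0.0]
force: [-1.0, -0.4, 2.0]
finger_gap: 0.372
gripper_force: 30.8
```

{"api": "step_arm", "payload": {
  "commands": [0, 0, -0.003, 0, 0, 0, 0, 0, -0.01, 0, 0, 0, 0, 0, -0.025, 0, 0, 0, 0, 0, -0.05, 0, 0, 0, 0, 0, -0.08, 0, 0, 0, 0, 0, -0.11, 0, 0, 0, 0, 0, -0.14, 0, 0, 0, 0, 0, -0.165, 0, 0, 0, 0, 0, -0.18, 0, 0, 0, 0, 0, -0.186, 0, 0, 0]
}}

```text
t: 19.55
tcp_pos: [0.4271, -0.3401, 0.1969]
tool_rot: [0.791, 0.611, 0.0, 0.002]
force: [-0.4, -0.1, -0.8]
finger_gap: 0.368
gripper_force: 30.6
```

```bash
python3 - <<'E'
from h import *
delta([.5826,-.0505,.195],-6.8)
d=cam('wrist');save(d,'w7');cv2.imwrite('pics/c7.png',d['pixels'])
E
```

```text
shift mm [319.5  77.4   1.4] rot [ 0.2  0.1 -7.8] q6 -0.62 t 19.55
```

View pics/c7.png

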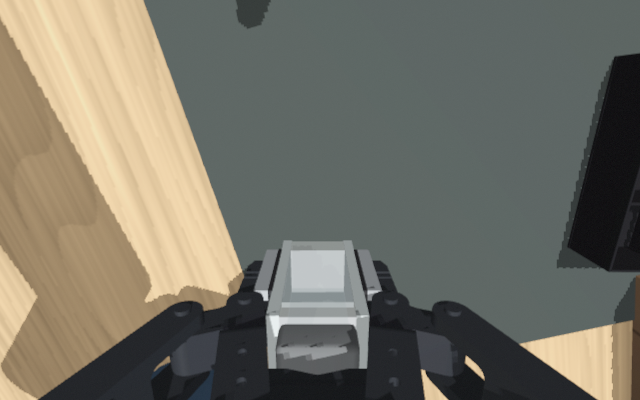

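The cell is held upright between both pads. Now to a point above the beam.

{"api": "step_arm", "payload": {
  "commands": [0.004, 0.001, 0, 0, 0, 0, 0.013, 0.003, 0, 0, 0, 0, 0.028, 0.007, 0, 0, 0, -0.5, 0.048, 0.012, 0, 0, 0, -1, 0.068, 0.017, 0, 0, 0, -1.5, 0.09, 0.022, 0, 0, 0, -2, 0.112, 0.027, 0, 0, 0, -2.5, 0.134, 0.032, 0, 0, 0, -3, 0.156, 0.038, 0, 0, 0, -3.5, 0.178, 0.043, 0, 0, 0, -4]
}}

```text
t: 20.6
tcp_pos: [0.5134, -0.1758, 0.1938]
tool_rot: [0.769, 0.639, -0.0, -0.001]
force: [-0.5, -0.5, -0.6]
finger_gap: 0.371
gripper_force: 30.6
```

{"api": "step_arm", "payload": {
  "commands": [0.021, 0.007, 0, 0, 0, -0.5, 0.042, 0.014, 0, 0, 0, -1, 0.063, 0.021, 0, 0, 0, -1.5, 0.084, 0.028, 0, 0, 0, -2, 0.102, 0.034, 0, 0, 0, -2.5, 0.117, 0.039, 0, 0, 0, -3, 0.128, 0.042, 0, 0, 0, -3.5, 0.134, 0.043, 0, 0, 0, -3.8, 0.137, 0.044, 0, 0, 0, -3.8, 0.138, 0.044, 0, 0, 0, -3.8]
}}

```text
t: 21.6
tcp_pos: [0.5818, -0.0508, 0.1946]
tool_rot: [0.748, 0.664, -0.0, -0.0]
force: [0.0, -1.2, -0.0]
finger_gap: 0.37
gripper_force: 30.6
```

```bash
python3 - <<'E'
from h import *
delta([.5826,-.0505,.053],-6.8)
E
```

```text
shift mm [  0.4   0.8 141.6] rot [-0.  0. -0.] q6 -0.16 t 21.6
```

{"api": "step_arm", "payload": {
  "commands": [0, 0, 0.005, 0, 0, 0, 0.0004, 0.0008, 0.015, 0, 0, 0, 0.0004, 0.0008, 0.03, 0, 0, 0, 0.0004, 0.0008, 0.045, 0, 0, 0, 0.0004, 0.0008, 0.06, 0, 0, 0, 0.0004, 0.0008, 0.075, 0, 0, 0, 0.0004, 0.0008, 0.085, 0, 0, 0, 0.0004, 0.0008, 0.095, 0, 0, 0, 0.0004, 0.0008, 0.1, 0, 0, 0, 0.0004, 0.0008, 0.102, 0, 0, 0]
}}

```text
t: 22.6
tcp_pos: [0.5825, -0.0505, 0.0921]
tool_rot: [0.748, 0.664, -0.0, -0.0]
force: [-0.0, 0.5, -0.5]
finger_gap: 0.374
gripper_force: 30.6
```

{"api": "step_arm", "payload": {
  "commands": [0, 0, 0.004, 0, 0, 0, 0, 0, 0.01, 0, 0, 0, 0, 0, 0.017, 0, 0, 0, 0, 0, 0.024, 0, 0, 0, 0, 0, 0.03, 0, 0, 0, 0, 0, 0.035, 0, 0, 0, 0, 0, 0.038, 0, 0, 0, 0, 0, 0.0395, 0, 0, 0, 0, 0, 0.0395, 0, 0, 0, 0, 0, 0.0395, 0, 0, 0]
}}

```text
t: 23.6
tcp_pos: [0.5829, -0.0505, 0.0534]
tool_rot: [0.748, 0.664, 0.0, 0.0]
force: [0.1, 0.1, 0.2]
finger_gap: 0.372
gripper_force: 30.6
```

```bash
python3 - <<'E'
from h import *
delta([.5826,-.0505,.053],-6.8)
d=cam('wrist');save(d,'w8');e=cam('side');save(e,'s8')
o=np.zeros((420,800,3),np.uint8);o[:400,:400]=d['pixels'][:,120:520]
o[:400,400:]=cv2.resize(e['pixels'][140:260,280:400],(400,400),interpolation=cv2.INTER_CUBIC)
cv2.imwrite('pics/c8.png',o[:400])
E
```

```text
shift mm [-0.1 -0.3  0.4] rot [ 0.  0. -0.] q6 -0.16 t 23.6
```

View pics/c8.png

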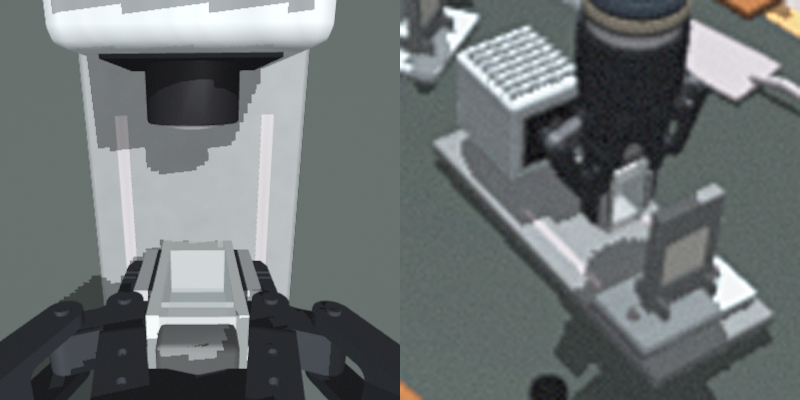

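The cell sits between lamp and screen. In the left half the lens barrel spans u 147..240, the rail stripes are at 121 and 267, and the cell spans 146..249. I'll check the sideways offset numerically.

```bash
python3 - <<'E'
from h import *
from math import *
d=load('w8');yw=radians(83.2);Y=np.array([cos(yw),sin(yw),0]);X=np.array([Y[1],-Y[0],0])
c=np.array([.5829,-.0505,0])
rel=lambda p:(((p-c)@X*1000).round(1),((p-c)@Y*1000).round(1))
print('lens',rel(onz(d,267,115,.073)),rel(onz(d,360,115,.073)))
print('cell',rel(onz(d,146+120,317,.105)),rel(onz(d,249+120,317,.105)))
for v,a,b in((116,121,267.5),(240,132,263)):print('stripes',rel(onz(d,a+120,v,.023)),rel(onz(d,b+120,v,.023)))
E
```

```text
lens (np.float64(-16.9), np.float64(69.5)) (np.float64(15.6), np.float64(69.5))
cell (np.float64(-15.3), np.float64(10.1)) (np.float64(16.8), np.float64(10.1))
stripes (np.float64(-36.9), np.float64(66.4)) (np.float64(35.2), np.float64(66.5))
stripes (np.float64(-35.2), np.float64(0.3)) (np.float64(36.8), np.float64(0.3))
```

```bash
python3 -c "
from h import *
print(manip.sense()['qd'].round(4)); print(manip.sign_off())"
```

```text
[ 0.0006 -0.0022 -0.0001  0.0009  0.0008 -0.0009]
the job is handed in; nothing more can be done
None
```

The screen is seated over both pins and released. The cell is held upright by its frosted faces in the gap, about 1 mm off the beam axis, and the job was handed in at about 24 s with no verdict shown.

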